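# Lay the weighted jib in the tipping cradle, heavy end to the post

## Robot

A 6-joint arm with a two-finger parallel gripper is mounted at the origin on the work surface. World frame = base frame: x ahead of the robot, y to its left, z up, the work surface at z = 0. Lengths are in m, angles in rad, forces in N, time in s.
With the tool pointing down it reaches from about 0.3 to 0.75 m from the base axis. Payload 8.5 kg.
Tool frame: the origin (TCP) lies midway between the tips of the shut fingers; the grasp point (between the pads) lies 19 mm behind it (manip.tcp_to_grasp is the distance from the TCP to the grasp point, in m); z points along the fingers, y is the direction in which the jaws open and shut (so a half turn about z gives the same grasp; the last joint's range is limited). The gripper opens to 85 mm and grips with 20 to 120 N. Pads are 22 mm wide; open, the fingers measure 114 mm over their backs; the gripper's body (76 mm by 85 mm) begins 54 mm behind the grasp point. The pads swing forward as they close: fully open they stand 13 mm farther back than shut.
Start: joints at [-1.361, 0.381, 1.297, -0, 1.464, -0.215], TCP at [0.227, -0.501, 0.207] pointing down, gripper open.
Joint ranges: [-3.11, 3.11], [-0.89, 2.33], [0.22, 2.48], [-1.42, 4.56], [0.17, 2.85], [-2.88, 2.88]. Speed limits (rad/s): [2.39, 2.39, 3.14, 3.14, 3.14, 3.14].

## Interface

Orientations are given as [roll, pitch, yaw] about the fixed x, y, z axes, in that order (R = Rz(yaw) Ry(pitch) Rx(roll)).
In Python, from plant import manip, get_image, camera_params, regions_of gives the robot as it stands. Calls block until the motion is done:
- manip.move_pose(position, orientation): joint-space move of the TCP to a pose.
- manip.move_straight(position, orientation=None, v=0.15): straight line of the TCP; orientation=None keeps the orientation; v is the mean speed in m/s.
- manip.set_joints(angles): joint-space move.
- manip.set_gripper(opening): finger opening in m; the grip force is fixed at half the most; returns when the fingers have stopped.
- manip.dwell(seconds).
- manip.ik(position, orientation): joint angles nearest the present ones, or None.
- get_image(name): name is "scene" or "top"; returns the picture (480x640x3 uint8, red, green, blue); there is no depth.
- camera_params(name): a dict with "camera_matrix" (3x3 intrinsics, pixels), "k1" (the pictures are not rectified: a ray, as slopes to the right and down, at radius r is drawn at 1 + k1 r^2 times it, then the intrinsics apply), "R" (3x3) and "t" (3): a world point X has camera coordinates R X + t. Camera axes: x right, y down, z forward; pixel columns grow to the right and rows downward; lengths in m; the calibration is good to about 2 mm. A picture is of the moment at which its call begins. camera_params takes no time and is no camera call.
A pose or a line that the arm cannot do raises manip.MotionError and nothing moves.
- manip.job_done(): hands the job in, once; it reports no verdict.
Trained networks look in the newest picture that a camera, given by its name, has taken for a name from the list of things; names that differ only in an ending like _2 or _b are one class to them, and where a whole thing is asked for, a point or a joint stands for the part that bears it (a point fixed in the world has none). Each returns a list of dicts, best first, with "conf" (0 to 1); they miss things now and then, are a little off and sometimes report something else, mostly with a low value. They report only what shows in the picture. A call takes as long as a camera call. They do not tell look-alikes from the thing itself.
- regions_of(target, camera): "mask" (480x640 bool, what is visible of it) and "point" ([column, row] in pixels, amid what is visible of it).
Readings, each from a call of its own:
- manip.get_time(): time.
- manip.get_joint_positions(): joint angles.
- manip.get_qd(): joint speeds.
- manip.get_joint_torque(): joint torques, N m.
- manip.get_eef_pos(): TCP position.
- manip.get_orientation(): TCP orientation.
- manip.get_ft_force(): force on the tool from outside, world axes, zero at the start.
- manip.get_torque(): the same for the moment, N m.
- manip.get_width(): finger opening in m.
Only numpy, scipy, OpenCV 4.12 (cv2) and the standard library are available. Lean on these libraries where they do the work, as an engineer would, in place of code of your own. Each camera call takes 0.05 s, during which the arm holds its last target.

## Task

One end of the wooden toy-crane jib hides a steel weight, and both ends look alike. Lift the jib clear of the bench by its pivoting plywood hanger and see which end drops, then lower it into the tipping tray with the heavy end towards the steel post: the tray must tip down at the post while you still hold the hanger, so do not drop the jib in, and then let go and leave it lying there. The tray must never tip down at the end away from the post, and the other things on the bench stay where they are.

Things in the scene. Friction and masses are not known exactly. Their poses are not given: they have to be found in the camera images.
- jib_mid (a point): Centre of the jib: pale wooden bar 180 x 30 x 28 mm, round noses, shallow notches on top, about 0.4 kg, lying on the bench (this point 14 mm above it). x runs along the bar, y across, z up. Both ends look alike; a hidden weight of about 0.2 kg sits about 50 mm from the middle, towards +x or -x, which differs from time to time and these axes do not tell.
- hanger_grip (a point): Grip point of the hanger, an upright plywood tab (36 mm along the bar, 12 mm thick along its y) on a pin across the bar at jib_mid, 52 mm below this point. Held by the tab, the jib tips up to 0.4 rad, heavy end down; a weak spring centres the tab otherwise. Tab top 28 mm above this point, bar top 38 mm below. Axes as the jib's, but they turn with the tab.
- cradle: Fixed stand of the tipping cradle: dark steel foot 250 x 90 x 12 mm, two grey cheeks carrying the tray pivot 55 mm above the bench, and at one end a steel post 24 mm thick, 120 mm high, with a 34 mm black rubber cap. Origin on the bench straight below the pivot; x points along the tray to the post (axis at x = 142 mm); z up. The jib belongs above this origin, along x.
- tray_mid (a point): Middle of the inner floor of the aluminium tray, 12 mm above the tray's pivot. The tray is inside 200 mm long (its x, towards the post) and 46 mm wide (its y), with walls 12 mm high above its floor; wall thickness 5 mm at the sides, 6 mm at the ends.
- tray (a joint): Tip of the tray, rad: 0 level (a weak spring holds it there when empty), +0.28 fully down at the post's end, -0.28 fully down at the other end. The weight of the jib's heavy end tips it all the way.
- rung: Bystander: notched wooden rung without hanger, 150 x 24 x 19 mm, lying flat; origin under its middle.
- glue: Bystander: upright white glue bottle, 60 mm wide, 170 mm high; origin at the centre of its base.
- mallet: Bystander: hammer lying on the bench.
- tin: Bystander: open steel tin 84 mm wide, 100 mm high; origin at the centre of its base.
- dustbrush: Bystander: bench brush lying near the robot.
- sandblock: Bystander: cork sanding block 110 x 60 x 35 mm; origin under its middle.
- stack: Bystander: bundle of nine wooden slats, 170 x 85 x 55 mm; origin under its middle.
There are look-alikes about, which are no part of the job. What is shaped like the part that bears jib_mid but black is not meant.

How it is judged:
On the way, in this order (a step that is already met when the one before it is completed fails the run):
1. the jib hangs clear of the bench, tipped heavy end down (height (world z) of jib_mid above 0.075 m and (angle between jib_mid's own x axis and vertical below 1.35 rad or angle between jib_mid's own x axis and vertical above 1.79 rad) and horizontal distance between jib_mid and cradle above 0.1 m), for 0.2 s.
2. the jib is in the tray and the tray tips down at the post while the hanger is still held (value of joint tray above 0.08 rad and distance between jib_mid and tray_mid below 0.045 m and contact force between the fingers and jib above 1 N), for 0.1 s.
At the end, for the whole second after the job is handed in: The jib lies at rest and released in the tray, hanger up, on the tray floor between its walls (centre within 20 mm along and 12 mm across of the tray's middle, along it within 0.15 rad), and its heavy end holds the tray tipped down at the post (more than 0.2 rad) (value of joint tray above 0.2 rad and x of jib_mid in the frame of tray_mid between -0.02 and 0.02 m and y of jib_mid in the frame of tray_mid between -0.012 and 0.012 m and z of jib_mid in the frame of tray_mid below 0.022 m and angle between the x axis of jib_mid and the x axis of tray_mid, either way round below 0.15 rad and angle between jib_mid's own z axis and vertical below 0.5 rad and linear speed of jib below 0.03 m/s); the robot touches nothing.
It fails at once if the tray tips down at the end away from the post (beyond 0.12 rad) (value of joint tray below -0.12 rad).
It fails at once if another thing on the bench is moved by more than 30 mm (distance of any of rung, glue, mallet, tin, dustbrush, sandblock, stack from where it was at the start of the episode above 0.03 m).
It also fails if it takes over 58 s, if anything falls off the work surface, if the arm or the gripper's body presses on something with over 40 N, if the wrist force passes 120 N, or if a joint passes its speed limit or range.

## Working session

There is one attempt and no reset: what is moved stays moved. The work goes in short steps, each a Python script; the robot and the scene stay as the last script left them, time stands still between calls to the robot, and variables do not carry over. Pictures are saved under pics/ and viewed, and the job is handed in when it is done.

```bash
mkdir -p pics; ls
python3 - <<'E'
from plant import manip,get_image,camera_params,regions_of
import cv2
for n in("scene","top"):
    im=get_image(n); cv2.imwrite(f"pics/{n}0.png",im[:,:,::-1]); p=camera_params(n); print(n,p)
    for t in("jib_mid","hanger_grip","cradle","tray_mid","rung","glue","tin"):
        for r in regions_of(t,n): print(t,round(r["conf"],2),r["point"],r["mask"].sum())
print(manip.get_time(),manip.get_eef_pos(),manip.get_orientation(),manip.tcp_to_grasp)
E
```

```text
pics
scene {'camera_matrix': array([[467.65832032,   0.        , 320.17379741],
       [  0.        , 467.65832032, 240.9278454 ],
       [  0.        ,   0.        ,   1.        ]]), 'k1': 0.03379342664392837, 'R': array([[-0.8527451 ,  0.52201412, -0.01808458],
       [ 0.41622489,  0.65819848, -0.62732097],
       [-0.31556716, -0.54247214, -0.7785508 ]]), 't': array([ 0.4901375 , -0.19648828,  1.40442203])}
jib_mid 0.89 [464.1, 290.1] 1448
jib_mid 0.78 [357.4, 303.5] 1255
jib_mid 0.78 [410.8, 357.1] 1123
hanger_grip 0.71 [358.2, 305.6] 1222
hanger_grip 0.67 [414.9, 344.5] 191
hanger_grip 0.66 [466.7, 278.0] 318
hanger_grip 0.63 [361.1, 294.5] 247
cradle 0.69 [313.1, 176.3] 2839
tray_mid 0.63 [302.1, 170.2] 1356
rung 0.9 [347.4, 250.5] 559
rung 0.62 [237.5, 128.8] 1620
rung 0.33 [474.1, 452.8] 1830
glue 0.56 [293.3, 313.5] 1121
tin 0.82 [270.2, 280.7] 1433
tin 0.29 [305.1, 172.7] 1274
top {'camera_matrix': array([[468.42553251,   0.        , 320.49749409],
       [  0.        , 468.42553251, 240.82839745],
       [  0.        ,   0.        ,   1.        ]]), 'k1': -0.0827349017980871, 'R': array([[-0.01335401, -0.99969475, -0.02078671],
       [-0.99315112,  0.01567403, -0.11578076],
       [ 0.11607123,  0.0190982 , -0.99305726]]), 't': array([0.03330509, 0.56347216, 1.36063229])}
jib_mid 0.92 [272.3, 239.8] 666
jib_mid 0.78 [217.0, 248.9] 654
jib_mid 0.67 [239.9, 318.3] 639
hanger_grip 0.61 [214.8, 245.0] 76
hanger_grip 0.52 [237.5, 318.9] 65
hanger_grip 0.39 [266.8, 238.1] 83
cradle 0.8 [412.1, 276.3] 2800
tray_mid 0.69 [411.3, 263.4] 1508
rung 0.63 [322.7, 260.1] 429
glue 0.61 [272.6, 176.9] 476
tin 0.69 [312.2, 176.4] 701
tin 0.35 [145.0, 235.4] 750
0.8 [ 0.22669202 -0.50107942  0.2065274 ] [ 3.14158952e+00 -1.65408266e-05  4.24811916e-01] 0.0187
```

View pics/scene0.png

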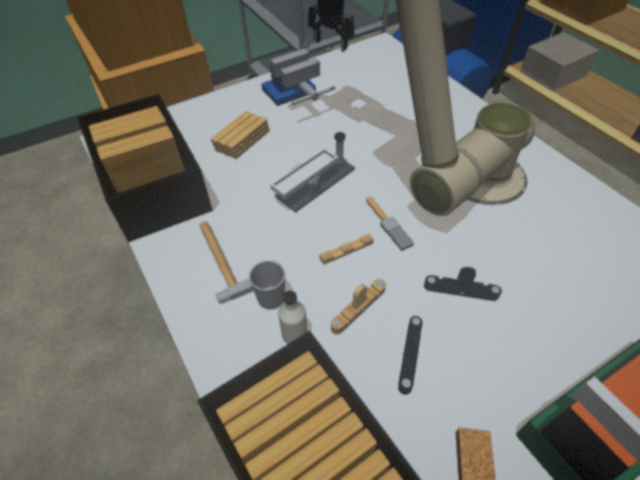

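View pics/top0.png

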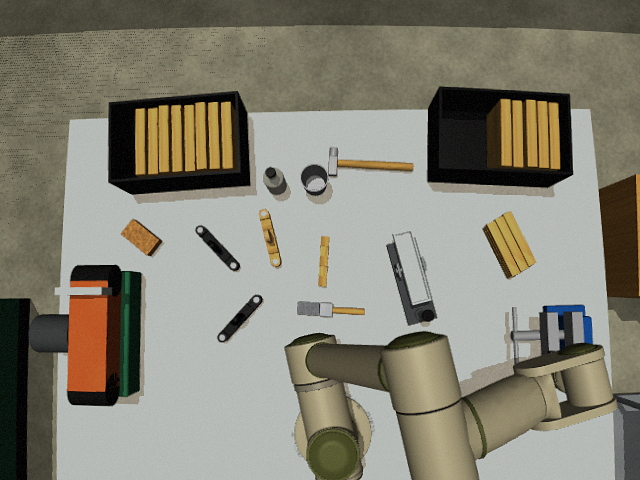

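Run:
```python
import cv2,numpy as np
a=cv2.imread("pics/scene0.png")[230:400,320:520]; b=cv2.imread("pics/top0.png")[210:345,180:340]
cv2.imwrite("pics/crop0.png",np.vstack([cv2.resize(a,(400,340),interpolation=2),cv2.resize(b,(400,338))][0:1])); 
c=np.hstack([cv2.resize(a,(400,400)),cv2.resize(b,(400,400))]); cv2.imwrite("pics/crop0.png",c)
```

```text
(no output)
```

View pics/crop0.png

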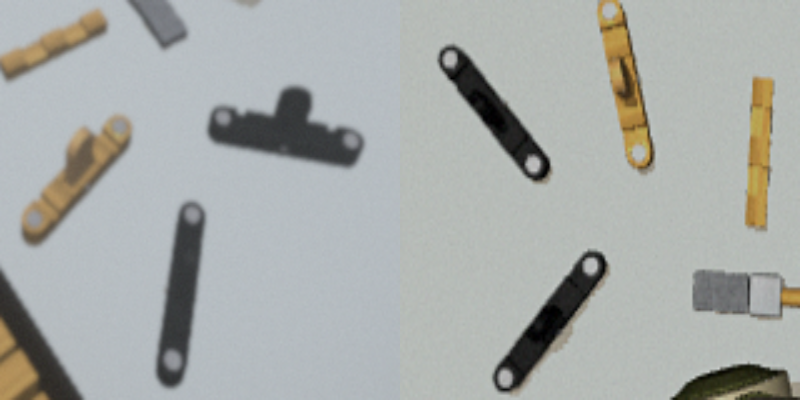

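The jib candidates, in top / scene pixels, are:
- the wooden bar with a tab at (270,238) / (357,303)
- black copies at (217,248) / (464,290) and (240,318) / (411,357)
- the rung at (323,260) / (347,250), which is wooden but has no hanger

The jib is the wooden bar with the tab, and the crop confirms it. The cradle is at top (412,276), with the post cap at about (427,315), nearest the robot.

```bash
cat > h.py <<'E'
import numpy as np,cv2
from plant import manip,get_image,camera_params,regions_of
def cam(n):
    p=camera_params(n); return p["camera_matrix"],p["k1"],p["R"],p["t"]
def ray(n,px):
    K,k1,R,t=cam(n); px=np.array(px,float)
    d=np.array([(px[0]-K[0,2])/K[0,0],(px[1]-K[1,2])/K[1,1]]); u=d.copy()
    for _ in range(20): u=d/(1+k1*(u@u))
    return -R.T@t, R.T@np.array([u[0],u[1],1])
def onz(n,px,z):
    c,d=ray(n,px); return c+d*(z-c[2])/d[2]
def proj(n,X):
    K,k1,R,t=cam(n); X=np.atleast_2d(X); c=X@R.T+t; u=c[:,:2]/c[:,2:]; u=u*(1+k1*(u**2).sum(1,keepdims=True))
    return u*[K[0,0],K[1,1]]+K[:2,2]
def tri(a,b):
    A=np.zeros((3,3));y=np.zeros(3)
    for n,p in(("scene",a),("top",b)):
        c,d=ray(n,p);d/=np.linalg.norm(d);M=np.eye(3)-np.outer(d,d);A+=M;y+=M@c
    return np.linalg.solve(A,y)
E
python3 - <<'E'
import cv2,numpy as np
a=cv2.imread("pics/scene0.png")[125:215,265:361]; b=cv2.imread("pics/top0.png")[225:330,375:445]
cv2.imwrite("pics/cr1.png",cv2.resize(a,None,fx=6,fy=6,interpolation=cv2.INTER_CUBIC)); 
cv2.imwrite("pics/cr2.png",cv2.resize(b,None,fx=5.5,fy=5.5,interpolation=cv2.INTER_CUBIC))
a=cv2.imread("pics/scene0.png")[270:340,320:400]; b=cv2.imread("pics/top0.png")[200:275,235:315]
cv2.imwrite("pics/cr3.png",np.hstack([cv2.resize(a,(400,350),interpolation=2),cv2.resize(b,(400,375),interpolation=2)[:350]]))
E
```

```text
(no output)
```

View pics/cr1.png

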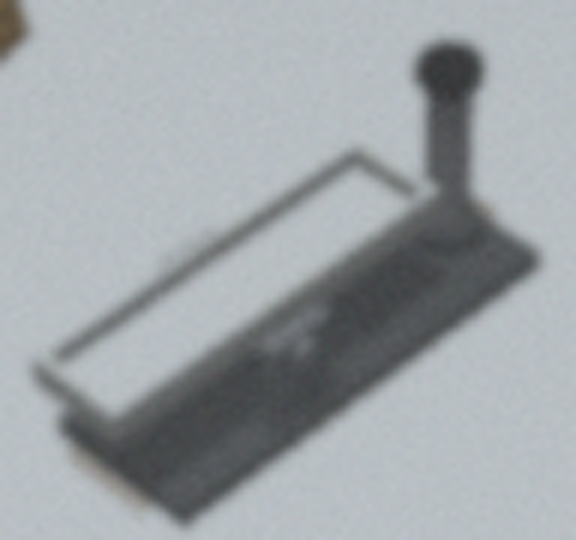

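View pics/cr2.png

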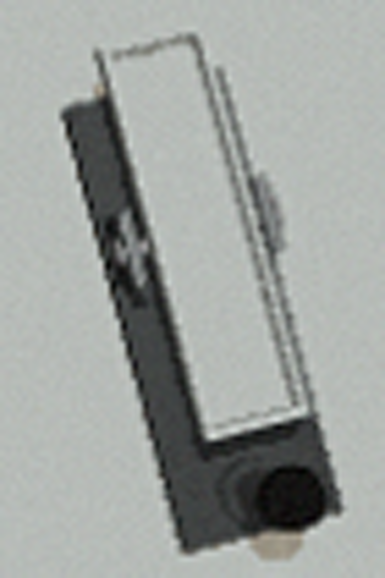

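View pics/cr3.png

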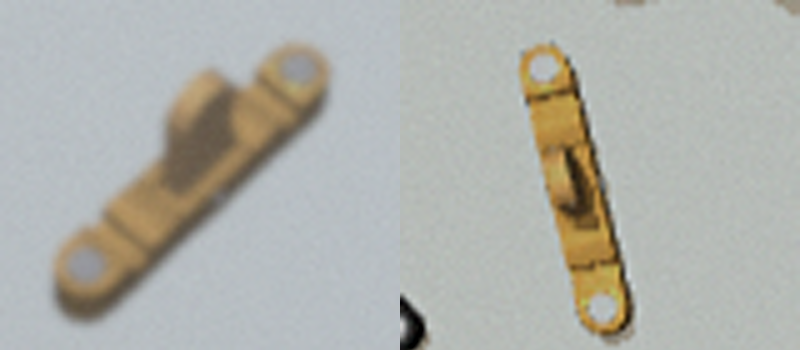

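Run:
```python
from h import *
from scipy.optimize import least_squares
s=lambda x,y:(265+x/6-.4,125+y/6-.4); t=lambda x,y:(375+x/5.5-.4,225+y/5.5-.4)
P=[("scene",s(355,152),"rim",(106,-28)),("scene",s(38,368),"rim",(-106,-28)),("scene",s(108,430),"rim",(-106,28)),
("top",t(97,50),"rim",(-106,-28)),("top",t(196,36),"rim",(-106,28)),("top",t(312,412),"rim",(106,28)),("top",t(205,442),"rim",(106,-28))]
for n,p,k,c in P: print(n,c,onz(n,p,.079).round(4))
for z in (.11,.115,.12,.125): print("cap",z,onz("scene",s(449,72),z).round(4),onz("top",t(292,497),z).round(4))
print("captri",tri(s(449,72),t(292,497)))
for p in((62,112),(183,553),(342,512)): print("foot top",onz("top",t(*p),.012).round(4))
# jib discs
sc=lambda x,y:(320+x/5-.4,270+y/5-.4); tp=lambda x,y:(235+(x-400)/5-.4,200+y/5-.4)
for n,A,B in(("scene",sc(300,67),sc(87,265)),("top",tp(543,67),tp(602,307))):
    a,b=onz(n,A,.028),onz(n,B,.028); print(n,a.round(4),b.round(4),"mid",((a+b)/2).round(4),"yaw",np.arctan2(*(a-b)[[1,0]]),np.linalg.norm(a-b))
```

```text
scene (106, -28) [ 0.3907 -0.2778  0.079 ]
scene (-106, -28) [ 0.5911 -0.2286  0.079 ]
scene (-106, 28) [ 0.583  -0.1768  0.079 ]
top (-106, -28) [ 0.576  -0.1826  0.079 ]
top (-106, 28) [ 0.5825 -0.2347  0.079 ]
top (106, 28) [ 0.3859 -0.2881  0.079 ]
top (106, -28) [ 0.3715 -0.2323  0.079 ]
cap 0.11 [ 0.3406 -0.2717  0.11  ] [ 0.344  -0.2699  0.11  ]
cap 0.115 [ 0.3441 -0.2665  0.115 ] [ 0.3442 -0.2689  0.115 ]
cap 0.12 [ 0.3475 -0.2613  0.12  ] [ 0.3444 -0.2678  0.12  ]
cap 0.125 [ 0.351  -0.2561  0.125 ] [ 0.3446 -0.2668  0.125 ]
captri [ 0.34352215 -0.26871614  0.11341261]
foot top [ 0.5507 -0.1714  0.012 ]
foot top [ 0.3107 -0.2301  0.012 ]
foot top [ 0.3311 -0.3169  0.012 ]
scene [0.504  0.1616 0.028 ] [0.6501 0.1977 0.028 ] mid [0.5771 0.1797 0.028 ] yaw -2.8993059239606174 0.15052607207839208
top [0.6518 0.1971 0.028 ] [0.5061 0.1616 0.028 ] mid [0.579  0.1793 0.028 ] yaw 0.23892170881371422 0.1499558553552732
```

```bash
cat > ov.py <<'E'
from h import *
def ov(cx,cy,yaw,src,out,tip=0):
    d=np.array([np.cos(yaw),np.sin(yaw)]);e=np.array([-d[1],d[0]])
    def W(x,y,z): return np.r_[np.array([cx,cy])+x*d+y*e,z]
    ims=[]
    for n,(x0,y0,w,h) in(("scene",(265,125,96,90)),("top",(370,222,80,112))):
        f=5
        im=cv2.resize(cv2.imread(src%n)[y0:y0+h,x0:x0+w],None,fx=f,fy=f,interpolation=2)
        def poly(P,c):
            q=(proj(n,np.array(P))-[x0,y0]+.5)*f-.5
            cv2.polylines(im,[np.round(q).astype(int)],True,c,1)
        poly([W(.106*a,.028*b,.079) for a,b in((1,1),(1,-1),(-1,-1),(-1,1))],(0,0,255))
        poly([W(.1*a,.023*b,.067) for a,b in((1,1),(1,-1),(-1,-1),(-1,1))],(0,200,0))
        poly([W(x,.045*b,.012) for x,b in((.163,1),(.163,-1),(-.087,-1),(-.087,1))],(255,0,0))
        poly([W(.142+.017*np.cos(t),.017*np.sin(t),.12) for t in np.linspace(0,6.28,30)],(0,255,255))
        ims.append(im)
    H=max(i.shape[0] for i in ims)
    ims=[cv2.copyMakeBorder(i,0,H-i.shape[0],0,0,cv2.BORDER_CONSTANT) for i in ims]
    o=np.hstack(ims);cv2.imwrite(out,o); print(o.shape)
E
python3 -c "
from ov import *
ov(.481,-.2345,.242+np.pi,'pics/%s0.png','pics/ov1.png')"
```

```text
(560, 880, 3)
```

View pics/ov1.png

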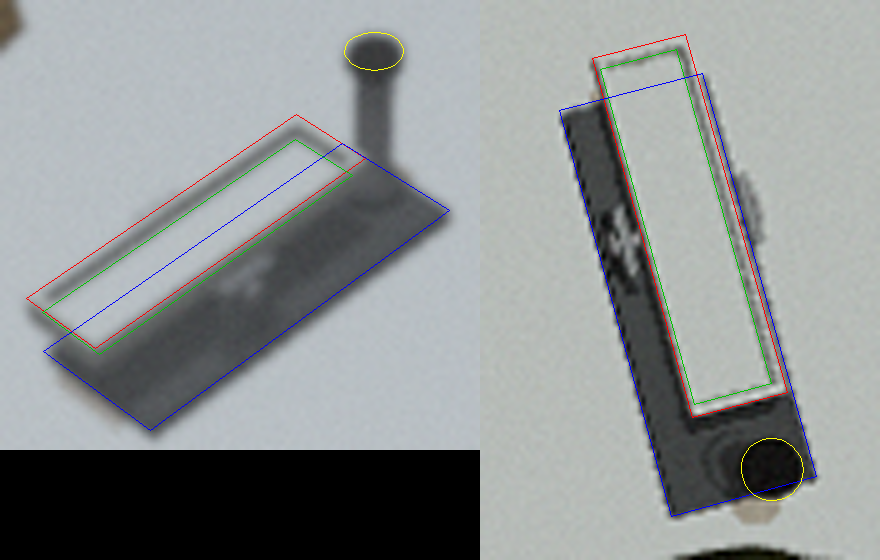

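The jib is at about (0.578, 0.1795) with yaw 0.24. The cradle is at about (0.4795, -0.2345), its axis within a few mm along the same line, with the post on the robot side. Next I grasp the tab and lift it.

Run:
```python
from h import *
J=[.578,.1795]; o=[np.pi,0,.241]
manip.move_straight([.227,-.501,.27])
manip.move_pose(J+[.26],o); print(manip.get_joint_positions())
manip.move_straight(J+[.14],o)
for n in("scene","top"): cv2.imwrite(f"pics/{n}1.png",get_image(n)[:,:,::-1])
a=cv2.imread("pics/scene1.png")[190:350,290:450]; b=cv2.imread("pics/top1.png")[180:300,210:330]
cv2.imwrite("pics/a1.png",np.hstack([cv2.resize(a,(400,400)),cv2.resize(b,(400,400))]))
print(manip.get_time(),manip.get_eef_pos(),manip.get_ft_force())
```

```text
[ 1.04526084e-01  4.52908956e-01  1.02711266e+00 -1.00079051e-04
  1.66161202e+00  1.43534478e+00]
5.125 [0.57846556 0.17953615 0.14106354] [-0.26970169 -0.50903007  0.10509134]
```

View pics/a1.png

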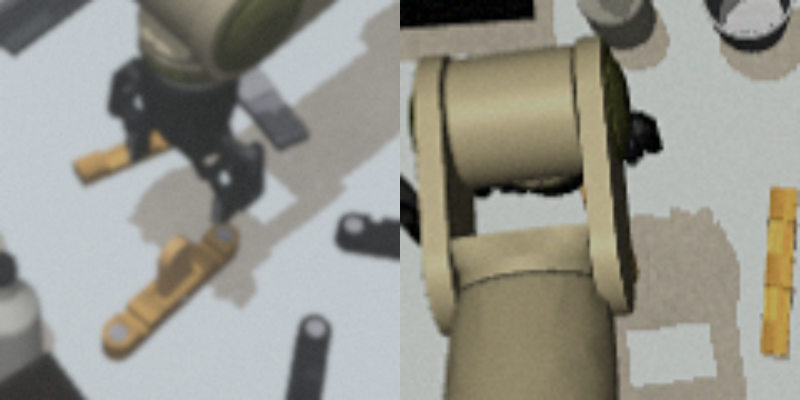

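The open jaws straddle the bar line above the tab, and nothing is in the way. I go down, grip and lift.

Run:
```python
from h import *
J=[.578,.1795]; o=[np.pi,0,.241]
manip.move_straight(J+[.049],o,v=.08); print(manip.get_ft_force())
manip.set_gripper(0.0); print("w",manip.get_width(),manip.get_ft_force())
manip.move_straight(J+[.20],o,v=.1)
manip.dwell(.5)
for n in("scene","top"): cv2.imwrite(f"pics/{n}2.png",get_image(n)[:,:,::-1])
print(manip.get_time(),manip.get_width(),manip.get_eef_pos(),manip.get_ft_force(),manip.get_torque())
a=cv2.imread("pics/scene2.png")[150:350,250:450]
cv2.imwrite("pics/a2.png",cv2.resize(a,(600,600)))
```

```text
[-0.16170157 -0.07824966  0.17239032]
w 0.010524287863483124 [-0.38798673  1.395183    1.07514926]
9.3333 0.010526034077559917 [0.57798351 0.17952493 0.19997941] [ 0.40715236 -0.10719445 -3.51016029] [-0.03232342 -0.07672127  0.01587906]
```

View pics/a2.png

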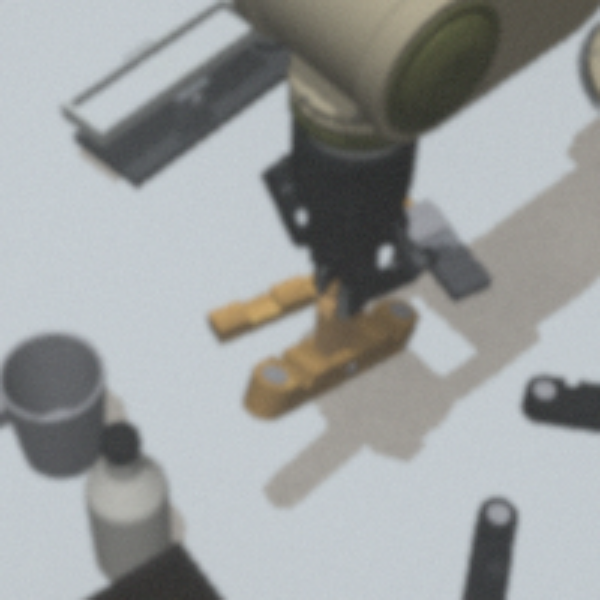

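Run:
```python
from h import *
c=np.array([.578,.1795,.167]);d=np.array([np.cos(.241),np.sin(.241),0])
for a in(-.4,0,.4):  # a>0: far(+x) end down
    x=d*np.cos(a)-np.array([0,0,np.sin(a)]); z=d*np.sin(a)+np.array([0,0,np.cos(a)])
    print(a,[proj("scene",c+s*.075*x+.014*z).round(1).tolist() for s in(1,-1)],[proj("top",c+s*.075*x+.014*z).round(1).tolist() for s in(1,-1)])
```

```text
-0.4 [[[341.4, 274.4]], [[383.5, 252.6]]] [[[254.3, 205.5]], [[269.7, 257.9]]]
0 [[[337.3, 285.6]], [[384.8, 244.0]]] [[[255.0, 203.5]], [[268.3, 257.1]]]
0.4 [[[337.4, 293.5]], [[382.6, 238.7]]] [[[256.8, 205.8]], [[265.8, 252.0]]]
```

View pics/top2.png

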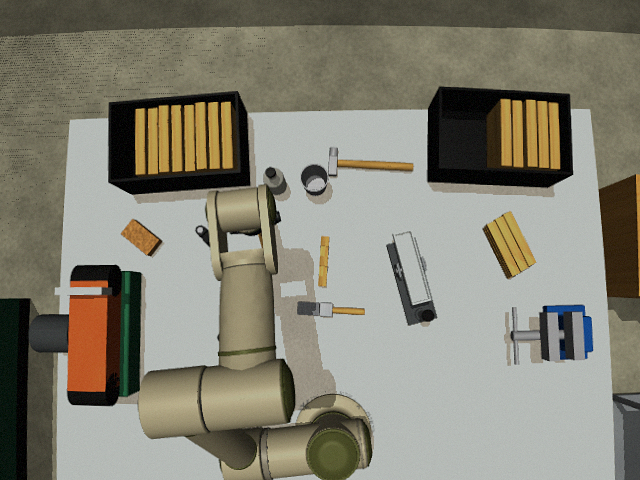

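The end discs at scene (342,275) and (384,254) match the predicted -0.4 rad tilt, so the end nearer the robot is heavy. The post is also on the robot side, so the tool keeps its yaw. I carry the jib over the tray.

Run:
```python
from h import *
o=[np.pi,0,.241]
manip.move_straight([.578,.1795,.26],o)
manip.move_straight([.4756,-.2355,.26],o,v=.15)
manip.move_straight([.4756,-.2355,.17],o,v=.1)
manip.dwell(.4)
for n in("scene","top"): cv2.imwrite(f"pics/{n}3.png",get_image(n)[:,:,::-1])
print(manip.get_time(),manip.get_eef_pos(),manip.get_ft_force())
a=cv2.imread("pics/scene3.png")[100:230,245:375];b=cv2.imread("pics/top3.png")[220:340,360:480]
cv2.imwrite("pics/a3.png",np.hstack([cv2.resize(a,(400,400),interpolation=2),cv2.resize(b,(400,400))]))
```

```text
14.4333 [ 0.47561064 -0.23550865  0.17006232] [ 0.32766589 -1.22081654 -3.85212692]
```

View pics/a3.png

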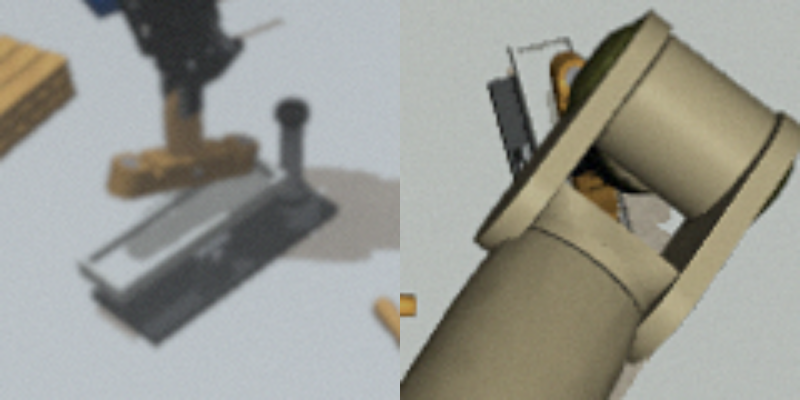

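The jib hangs over the tray with its post-side end down. I lower it in steps and watch the force.

Run:
```python
from h import *
o=[np.pi,0,.241]
for z in(.155,.145,.138,.132,.127,.122):
    manip.move_straight([.4756,-.2355,z],o,v=.03)
    print(z,manip.get_ft_force().round(2),manip.get_torque().round(3))
    if z==.138: cv2.imwrite("pics/sc4a.png",get_image("scene")[:,:,::-1])
manip.dwell(.2)
for n in("scene","top"): cv2.imwrite(f"pics/{n}4.png",get_image(n)[:,:,::-1])
print(manip.get_time())
a=cv2.imread("pics/sc4a.png")[100:230,245:375];b=cv2.imread("pics/scene4.png")[100:230,245:375]
cv2.imwrite("pics/a4.png",np.hstack([cv2.resize(a,(400,400),interpolation=2),cv2.resize(b,(400,400),interpolation=2)]))
```

```text
0.155 [ 0.65  0.29 -3.75] [ 0.011 -0.106  0.01 ]
0.145 [-0.17  0.86 -3.09] [ 0.03  -0.02  -0.011]
0.138 [-0.25  0.17 -3.51] [ 0.003 -0.045 -0.002]
0.132 [-0.54 -0.49 -3.56] [ 0.091 -0.062  0.026]
0.127 [ 0.21 -0.28 -3.72] [-0.033 -0.026 -0.003]
0.122 [ 0.14 -0.74 -3.08] [-0.076  0.151 -0.016]
17.2833
```

View pics/a4.png

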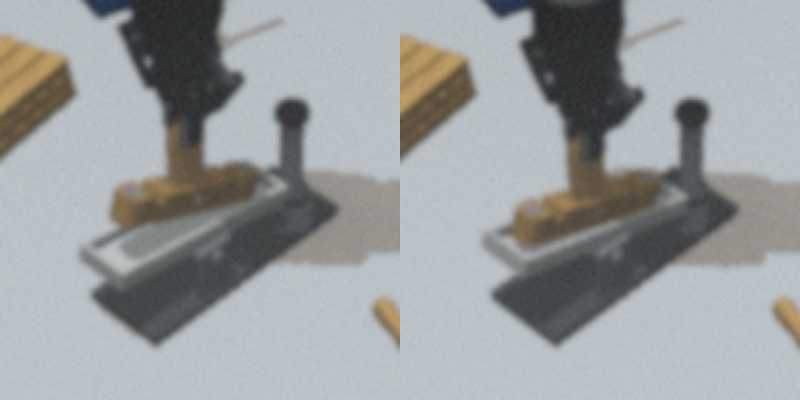

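The tray has tipped down at the post and the jib is still held. I lower it the last millimetres.

Run:
```python
from h import *
o=[np.pi,0,.241]
for z in(.120,.118,.116,.1145,.113,.112,.111):
    manip.move_straight([.4756,-.2355,z],o,v=.03); manip.dwell(.15)
    f=np.mean([manip.get_ft_force() for _ in range(5)],0)
    print(z,f.round(2))
    if f[2]>-1: break
manip.dwell(.3)
for n in("scene","top"): cv2.imwrite(f"pics/{n}5.png",get_image(n)[:,:,::-1])
print(manip.get_time())
a=cv2.imread("pics/scene5.png")[100:230,245:375];b=cv2.imread("pics/top5.png")[220:340,360:480]
cv2.imwrite("pics/a5.png",np.hstack([cv2.resize(a,(400,400),interpolation=2),cv2.resize(b,(400,400),interpolation=2)]))
```

```text
0.12 [ 0.03  1.4  -3.14]
0.118 [-0.11 -0.14 -2.24]
0.116 [ 0.19 -0.44 -1.62]
0.1145 [-2.06  1.92  7.73]
19.2833
```

View pics/a5.png

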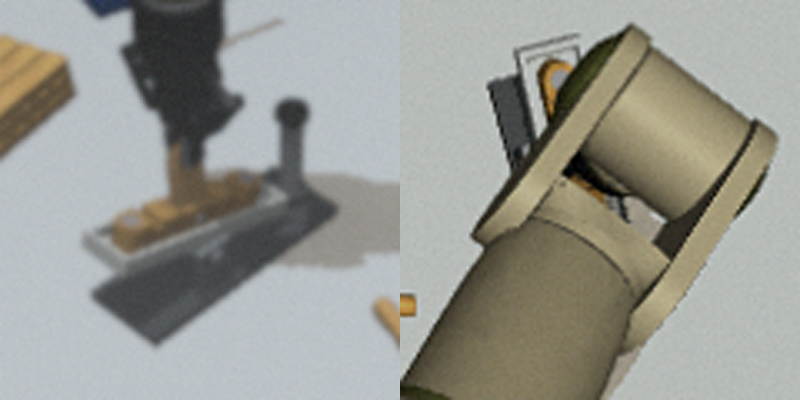

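The jib is seated, with the force turning positive. I release it, retreat upwards and check.

Run:
```python
from h import *
o=[np.pi,0,.241]
manip.move_straight([.4756,-.2355,.1155],o,v=.03)
manip.set_gripper(.045); manip.dwell(.2)
manip.move_straight([.4756,-.2355,.30],o,v=.1)
manip.move_straight([.40,.10,.32],o,v=.2)
manip.dwell(.3)
for n in("scene","top"): cv2.imwrite(f"pics/{n}6.png",get_image(n)[:,:,::-1])
print(manip.get_time(),manip.get_width(),manip.get_ft_force())
a=cv2.imread("pics/scene6.png")[100:230,245:375];b=cv2.imread("pics/top6.png")[220:340,360:480]
cv2.imwrite("pics/a6.png",np.hstack([cv2.resize(a,(400,400),interpolation=2),cv2.resize(b,(400,400),interpolation=2)]))
```

```text
24.425 0.04466887181788254 [-0.57743824  0.17097287 -0.20335478]
```

View pics/a6.png

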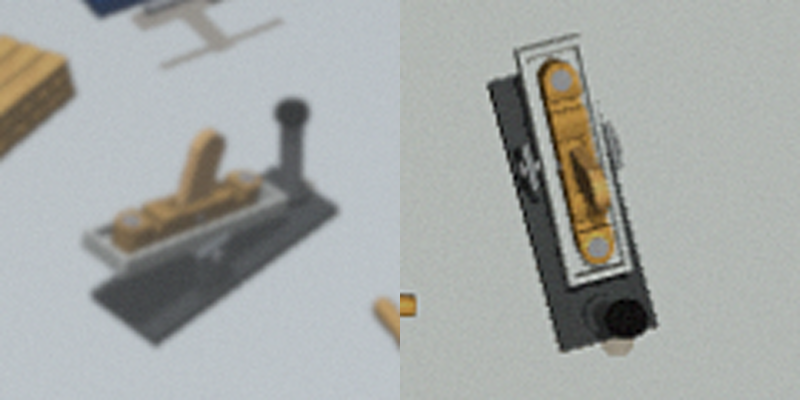

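View pics/top6.png

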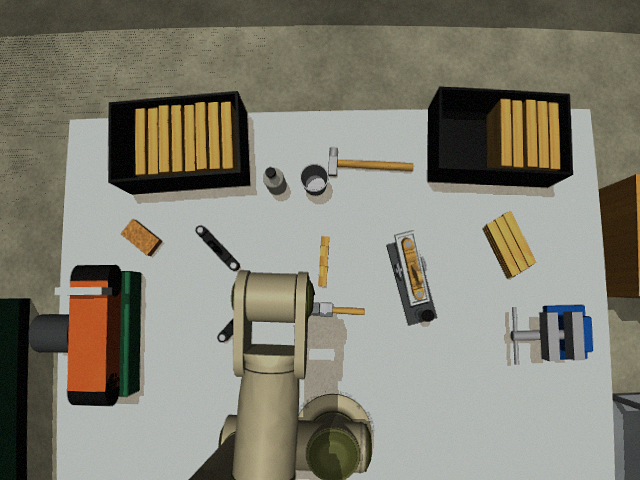

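Run:
```python
from h import *
a=tri((245+131/3.077,100+219/3.077),(360+161/3.333,220+81/3.333)); b=tri((245+243/3.077,100+179/3.077),(360+198/3.333,220+247/3.333))
d=b-a; print(a,b,np.linalg.norm(d),"tip",np.arcsin(-d[2]/np.linalg.norm(d)),"yaw",np.arctan2(d[1],d[0])+np.pi)
u=-np.array([np.cos(.242),np.sin(.242),0]); up=np.cross([0,0,0],u)
m=(a+b)/2-np.array([.4795,-.2345,.055]); t=.28
xt=u*np.cos(t)-np.array([0,0,np.sin(t)]); zt=u*np.sin(t)+np.array([0,0,np.cos(t)])
print("tray x",m@xt,"z(top, expect .040)",m@zt,"y",m@np.cross(zt,xt))
manip.job_done(); print(manip.get_time())
```

```text
[ 0.540495   -0.22171033  0.11355428] [ 0.4022501  -0.25711881  0.06810296] 0.14977060795808883 tip 0.3083353308741963 yaw 0.25073842231259924
tray x -0.0011862307167920083 z(top, expect .040) 0.0369393858746058 y 0.0028236607933411957
the job is handed in; nothing more can be done
the job is handed in; nothing more can be done
```

I gripped the wooden jib by its hanger and lifted it. The end nearer the robot dropped, which makes it the heavy end. I lowered the jib into the tray with that end at the post and did not need to turn it. The tray tipped down at the post while I still held the hanger. I pressed the jib lightly onto the floor, released it, moved the arm away and handed the job in. The last clock reading before that was 24.4 s.

My last checks, triangulated from both camera pictures:
- **Jib position:** the jib is about 1 mm off the tray middle along it and 3 mm across. Its yaw is about 0.01 rad off the tray's axis.
- **Tray tip:** the jib is tipped about 0.31 rad towards the post. The tray's stop is 0.28 rad, so this is within picture error.
- **Seating:** the bar's top came out at 37 mm above the pivot along the tray's normal, against 40 mm expected. That is also within picture error and fits lying on the floor.
- **Other things on the bench:** by eye in the last top picture, those in view stand where they were. The arm partly hid the dustbrush. I did not measure any of them.

No check failed. The job gives no verdict on hand-in, so I have no confirmation beyond these checks.

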